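# Hook the drip grate back into its tray

## Robot

A 6-joint arm with a two-finger parallel gripper is mounted at the origin on a cart in front of the work surface, level with it; the furniture and walls round the work are solid. World frame = base frame: x ahead of the robot, y to its left, z up, the work surface at z = 0. Lengths are in mm, angles in rad, forces in N, time in s.
With the tool pointing down it reaches from about 300 to 775 mm from the base axis. Payload 14.6 kg.
Tool frame: the origin (TCP) lies midway between the tips of the shut fingers; the grasp point (between the pads) lies behind it (manip.grip_depth is the z of the grasp point in the tool frame, in mm); z points along the fingers, y is the line along which they close (so a half turn about z gives the same grasp; the last joint's range is limited). The gripper opens to 94 mm and grips with 3 to 60 N. Pads are 16 mm wide; open, the fingers measure 119 mm over their backs; the gripper's body (75 mm by 177 mm) begins 78 mm behind the grasp point.
Start: joints at [-1.386, 0.3, 1.521, -0, 1.321, -0.067], TCP at [137.025, -532.648, 205.446] pointing down, gripper open.
Joint ranges: [-3.03, 3.03], [-0.79, 2.21], [0.23, 2.52], [-1.04, 4.18], [0, 3.07], [-2.55, 2.55]. Speed limits (rad/s): [2.22, 2.22, 2.57, 3.14, 3.14, 3.14].

## Interface

Orientations are given as [roll, pitch, yaw] about the fixed x, y, z axes, in that order (R = Rz(yaw) Ry(pitch) Rx(roll)).
In Python, from cell import manip gives the robot as it stands.
- The arm moves only by the tool jog_arm, called as name(argument=value, ...) on one line, values as JSON. Schema: {"type":"object","properties":{"ticks":{"type":"array","items":{"type":"object","properties":{"tx":{"type":"number"},"ty":{"type":"number"},"tz":{"type":"number"},"wx":{"type":"number"},"wy":{"type":"number"},"wz":{"type":"number"}},"additionalProperties":false},"minItems":1,"maxItems":5},"finger_gap":{"type":"number"},"squeeze":{"type":"number"},"only":{"type":"string"},"quiet":{"type":"boolean"},"lines":{"type":"string"}},"required":["ticks"],"additionalProperties":false}. ticks is a list of rows, 1 to 5 of them, each an object with the fields tx, ty, tz (the shift in shares of 20 cm (1.0 is 20 cm)), wx, wy, wz (a rotation vector in shares of pi rad (1.0 is pi rad)); a field left out counts as zero; each row is the pose to reach, as a shift and turn from the pose commanded when the call began, along the tool's axes at that moment; what a row does not reach only later rows make up. A row lasts 1/10 s, in which the tool goes at most 50 mm and 0.15 rad, less where a joint would pass 70% of its speed; a pose out of reach is approached as far as the arm can. finger_gap is the finger opening in mm, set as the call begins (left out keeps the last). The fingers move at their own pace and stop on an object; squeeze is the grip in N (left out, the last holds). Time passes only in rows, so rows that do not move let the fingers close. The tool returns the time, the measured TCP pose, the force, the opening and the grip force at its end. only (a regular expression) keeps the lines of the reply that match it, lines (a string "A,B") keeps lines A to B, and quiet returns only ok. A shift or turn number past 1, either way, is cut back to 1. Input that does not fit is refused with a message, and nothing moves.
- manip.read_state(): the state, without advancing time (a new reading comes with each control period).
- manip.camera(name): name is "side" or "top"; returns (picture, depth): 480x640x3 uint8, red, green, blue; 480x640 float32, mm along the optical axis (not along the pixel's ray), 0 where there is no reading.
- manip.camera_info(name): a dict with "K" (3x3 intrinsics, pixels), "rvec" (rotation vector, rad) and "tvec" (3), from world to camera coordinates, as OpenCV has them. Camera axes: x right, y down, z forward; pixel columns grow to the right and rows downward; lengths in mm; the calibration is good to about 2 mm. A picture is of the moment at which its call begins. camera_info takes no time and is no camera call.
- manip.sign_off(): hands the job in; it is judged then, once.
The state is a dict: "clock": time; "joints": joint angles; "qd": joint speeds; "effort": joint torques, N m; "eef_pos": TCP position; "eef_rot": TCP orientation; "wrist_force": force on the tool from outside, world axes, zero at the start; "moment": the same for the moment, N m; "finger_gap": finger opening in mm; "finger_force": force on a finger pad.
Only numpy, scipy, OpenCV 4.12 (cv2) and the standard library are available. Lean on these libraries where they do the work, as an engineer would, in place of code of your own. Each camera call takes 0.05 s, during which the arm holds its last target. There are 200 camera calls.

## Task

Put the larger of the two steel drip grates back into the grey drip tray: slip one of its long edges in under the tray's overhanging lip, then swing the other long edge down so that the grate lies flat on the ledge inside. Let go of it, and leave the smaller grate, the mug and the candle where they stand.

Things in the scene. Friction and masses are not known exactly. Their poses are not given: they have to be found in the camera images.
- tray: Grey plastic drip tray, open on top, fixed, 116 (x) by 140 mm (y). Origin: centre of its underside, on the surface; z up. Inside x -53..53, y -65..65 mm. A flat ledge 18 to 24 mm wide runs all round inside at height 16 mm, the well in the middle is deeper. Walls 5 mm thick; side and +x walls 34 mm high, -x wall 43 mm. The lip is at the -x end, roughly towards the robot.
- tray_lip (a point): Middle of the free lower edge of the tray's lip, at (-27, 0, 38) mm in the tray's frame, same axes. The 5 mm thick steel lip runs the whole width and juts 26 mm inwards over the ledge, 22 mm above it. The opening left (80 mm) is shorter than the grate, so it must go in tilted, about 20 degrees, edge first. Home, the grate's origin is 16 mm above the tray's, within 8 mm in x and 10 in y.
- grate: The larger steel drip grate (loose, 0.1 to 0.25 kg), 90 (x) by 110 mm (y), 6 mm thick, same if turned half round. Origin: centre of its underside; z up. In its middle stands a black grip fin 44 mm long (x), 12 mm thick (y), top 50 mm above the origin: pinch it across y. Long edges at x = +-45 mm. It lies flat left of the tray, nearer or farther than the smaller grate, yaw within 0.3 rad.
- small_grate: A smaller grate of another tray, 68 by 68 mm, 6 mm thick, with the same grip fin; loose. It does not belong here: leave it. Origin: centre of its underside.
- mug: White mug with a blue pattern, 62 mm across (88 mm with its handle), 50 mm high, standing beyond the tray; loose. Origin: middle of its underside, handle included.
- candle: Candle in a clear glass, 76 mm across, 90 mm high, standing to the right of the tray; loose. Origin: centre of its underside. Behind it, from y = -0.07 m to the right and x beyond 0.46 m, stands a fixed row of books up to 0.28 m tall: pass over or in front of them.

How it is judged:
By the outcome, as a careful person would: the job done as asked, in the order asked, and still so for the second after the job is handed in, with the robot touching nothing.
It also fails if it takes over 48 s, if anything falls off the work surface, if the arm or the gripper's body presses on something with over 40 N, if the wrist force passes 120 N, or if a joint passes its speed limit or range.

## Working session

There is one attempt and no reset: what is moved stays moved. The work goes in short steps, Python scripts to look and compute and a tool call to move; the robot and the scene stay as the last step left them, time stands still between calls to the robot, and variables do not carry over. Pictures are saved under pics/ and viewed, at most 10 in all, crops included, and the job is handed in when it is done.

```bash
ls; mkdir -p pics; python3 - <<'E'
from cell import manip
import cv2,numpy as np
for n in("top","side"):
    p,d=manip.camera(n); cv2.imwrite(f"pics/{n}0.png",p[:,:,::-1]); np.savez(f"pics/{n}0.npz",p=p,d=d)
    i=manip.camera_info(n); R=cv2.Rodrigues(np.array(i["rvec"]))[0]; print(n,i["K"],-R.T@np.array(i["tvec"]),R)
print(manip.grip_depth,manip.read_state())
E
```

```text
cell.py
pics
top [[502.04077531   0.         324.58658025]
 [  0.         502.04077531 240.57203608]
 [  0.           0.           1.        ]] [479.83530442  98.22731862 976.22779263] [[ 0.00543584 -0.99998134 -0.0027877 ]
 [-0.9985955  -0.00528135 -0.05271757]
 [ 0.05270186  0.00307034 -0.99860557]]
side [[614.82130748   0.         324.68959876]
 [  0.         614.82130748 238.96154693]
 [  0.           0.           1.        ]] [  16.36436557  597.03886479 1110.03614775] [[-0.68486061 -0.72863178 -0.00785367]
 [-0.59907045  0.56915283 -0.56318706]
 [ 0.41482593 -0.38099972 -0.82629212]]
-18.8 {'clock': 0.1, 'joints': array([-1.38561831e+00,  3.00402926e-01,  1.52148975e+00,  2.93669069e-05,
        1.32072952e+00, -6.65847000e-02]), 'qd': array([ 9.19699719e-04,  2.98371380e-05, -3.14489408e-03, -7.42219082e-04,
        4.47958667e-04,  3.11186968e-04]), 'effort': array([ 1.04960527e-03, -5.32643902e+01, -3.53282189e+01,  7.09350617e-02,
        2.35048105e-02, -6.91893024e-05]), 'eef_pos': array([ 136.98145556, -532.43018879,  204.96236677]), 'eef_rot': array([-3.14056728e+00, -9.68841458e-05,  2.51755385e-01]), 'wrist_force': array([ 0.85163522, -0.0924362 , -0.25124425]), 'moment': array([-0.0181605 ,  0.0120031 , -0.03800647]), 'finger_force': 0.0, 'finger_gap': 93.93157374655082}
```

View pics/top0.png

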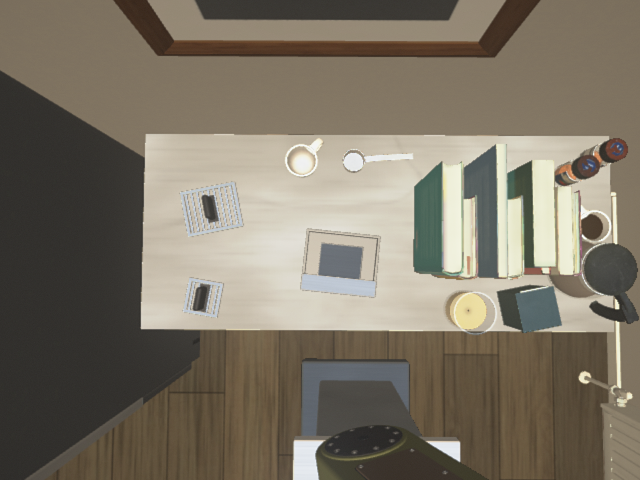

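View pics/side0.png

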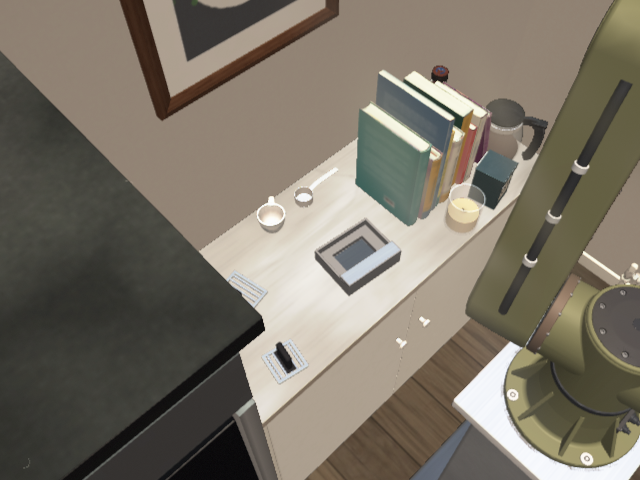

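Top view: the larger grate is at px (211,208), the smaller at (204,297). The tray is at (340,262) with its lip along row ~286, the mug at (302,159) and the candle at (470,312). A tall dark body stands left of column 143.

```bash
cat > h.py <<'E'
import numpy as np,cv2
from cell import manip
def cam(n):
    i=manip.camera_info(n);R=cv2.Rodrigues(np.array(i["rvec"]))[0];return np.array(i["K"]),R,-R.T@np.array(i["tvec"]).ravel()
def plane(n,uv,z):
    K,R,c=cam(n);uv=np.atleast_2d(uv);r=(np.c_[uv,np.ones(len(uv))]@np.linalg.inv(K).T)@R
    return c+r*((z-c[2])/r[:,2])[:,None]
def cloud(n,d):
    K,R,c=cam(n);v,u=np.mgrid[:480,:640];r=(np.dstack([u,v,np.ones_like(u)])@np.linalg.inv(K).T)*d[...,None]
    return r@R+c
E
python3 - <<'E'
from h import *
f=np.load("pics/top0.npz");p,d=f["p"],f["d"];P=cloud("top",d)
for uv in[(204,330-60),(250,260),(302,159),(340,260),(338,286),(304,265),(470,312),(211,208),(204,297),(100,200),(50,150),(130,300),(142,250),(430,200)]:
    print(uv,p[uv[1],uv[0]],P[uv[1],uv[0]].round())
g=np.load("pics/side0.npz");Q=cloud("side",g["d"])
for uv in[(100,250),(240,310),(200,280),(260,320),(230,430)]: print("side",uv,Q[uv[1],uv[0]].round())
# crops enlarged
a=cv2.resize(p[170:330,160:400,::-1],None,fx=3.3,fy=3.3,interpolation=cv2.INTER_CUBIC);cv2.imwrite("pics/crop0.png",a)
E
```

```text
(204, 270) [202 194 177] [473. 335.  -0.]
(250, 260) [218 214 200] [493. 246.  -1.]
(302, 159) [241 242 242] [689. 146.  10.]
(340, 260) [106 110 118] [494.  71.   5.]
(338, 286) [193 201 213] [445.  76.  41.]
(304, 265) [206 197 180] [483. 140.  33.]
(470, 312) [220 200 148] [ 399. -167.   45.]
(211, 208) [60 58 55] [590. 316.  33.]
(204, 297) [57 54 52] [422. 330.  17.]
(100, 200) [54 52 49] [609. 543.  -3.]
(50, 150) [50 48 45] [665. 542. 181.]
(130, 300) [57 55 51] [ 403.  543. -167.]
(142, 250) [114 106  91] [511. 458.  -4.]
(430, 200) [ 79 102  90] [590. -71. 160.]
side (100, 250) [219. 565. 852.]
side (240, 310) [145. 534. 849.]
side (200, 280) [171. 538. 851.]
side (260, 320) [135. 530. 848.]
side (230, 430) [143. 562. 732.]
```

View pics/crop0.png

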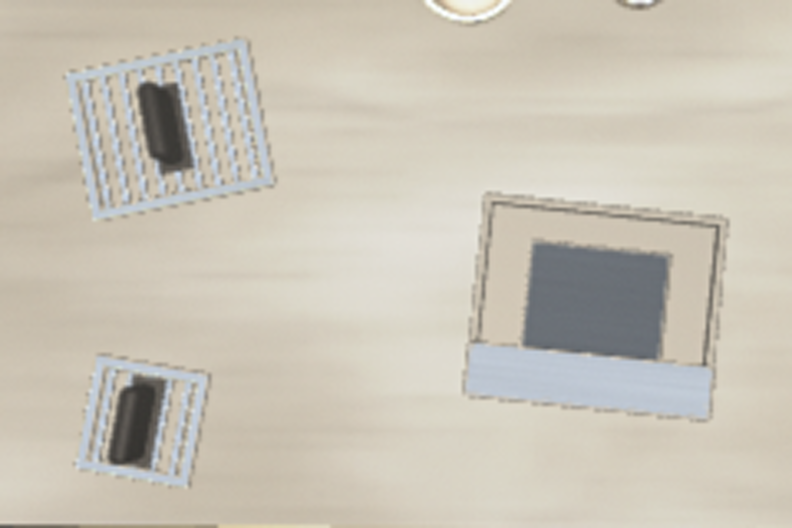

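Crop: the grate corners are about (68,75), (245,38), (275,184) and (97,218). The tray is turned slightly clockwise, with its lip band between (470,342), (713,366), (710,420) and (464,395).

```bash
cat >> h.py <<'E'
def rect(p,roi,z,n="top"):
    """min-area rect of bluish steel in roi -> centre, yaw, size"""
    x0,y0,x1,y1=roi;a=p[y0:y1,x0:x1].astype(int)
    m=((a[...,2]-a[...,0]>6)|(a.max(2)<90)).astype(np.uint8)
    v,u=np.nonzero(m);W=plane(n,np.c_[u+x0,v+y0],z)[:,:2].astype(np.float32)
    (c,s,ang)=cv2.minAreaRect(W);return np.array(c),np.array(s),ang,W
E
python3 - <<'E'
from h import *
f=np.load("pics/top0.npz");p,d=f["p"],f["d"]
c2=lambda q:(np.array(q,float)+.5)/3.3-.5+[160,170]
for nm,q,z in[("grate",[(68,75),(245,38),(275,184),(97,218)],6),("small",[(98,354),(210,374),(188,486),(76,468)],6),("trayfar",[(487,193),(728,218)],34),("lipouter",[(464,395),(710,420)],43),("lipfree",[(470,342),(713,366)],43)]:
    W=plane("top",c2(q),z);print(nm,W[:,:2].round(1).tolist(),W.mean(0).round(1),"yaw edge",[round(float(np.arctan2(*(W[i]-W[(i+1)%len(W)])[[0,1]])),3) for i in range(len(W))])
for roi,z in[((175,175,250,243),6),((180,270,230,325),6),((295,270,385,303),43)]:
    c,s,a,W=rect(p,roi,z);print(c.round(1),s.round(1),round(a,1))
P=cloud("top",d)[175:243,175:250].reshape(-1,3);k=(P[:,2]>30);F=P[k];print("fin",k.sum(),F.mean(0),F.min(0),F.max(0),cv2.minAreaRect(F[:,:2].astype(np.float32)))
E
```

```text
grate [[623.5, 382.7], [646.0, 278.5], [559.6, 259.6], [539.1, 363.9]] [592.1 321.2   6. ] yaw edge [-0.213, 1.355, 2.947, -1.79]
small [[459.4, 361.7], [448.1, 296.0], [383.1, 307.8], [393.1, 373.3]] [420.9 334.7   6. ] yaw edge [0.17, 1.75, -2.989, -1.399]
trayfar [[552.8, 133.9], [539.3, -3.5]] [546.   65.2  34. ] yaw edge [0.098, -3.043]
lipouter [[438.4, 145.7], [425.2, 7.6]] [431.8  76.6  43. ] yaw edge [0.095, -3.046]
lipfree [[468.1, 142.5], [455.4, 6.0]] [461.7  74.2  43. ] yaw edge [0.093, -3.049]
[592.1 322.6] [ 86.7 106.8] 11.7
[420.6 335.7] [65. 65.] 80.3
[455.7  74.9] [135.6  44.8] 84.9
fin 205 [581.28276612 300.49505049 131.69479601] [479.83530442  98.22731862  31.546816  ] [612.89816827 332.20566329 976.22779263] ((532.4214477539062, 222.39852905273438), (267.2199401855469, 36.4510383605957), 59.279815673828125)
```

```bash
cat >> h.py <<'E'
from scipy.spatial.transform import Rotation as Ro
GR=np.array([592.1,321.6,0]);GY=.212; TR=np.array([488.9,70.9,0]);TY=-.096
def grasp_pose(pos,yaw,tilt=0,h=17):
    """TCP pose for grate origin at pos, +x edge raised by tilt"""
    G=Ro.from_euler('z',yaw)*Ro.from_euler('y',-tilt);return pos+G.apply([0,0,h]),G*Ro.from_euler('x',np.pi)
def delta(P,R):
    s=manip.read_state();R0=Ro.from_euler('xyz',s["eef_rot"])
    return np.r_[R0.inv().apply(P-s["eef_pos"]).round(1),(R0.inv()*R).as_rotvec().round(3)].tolist()
def tray(x,y,z): return TR+Ro.from_euler('z',TY).apply([x,y,z])
E
python3 -c "
from h import *
p,R=grasp_pose(GR,GY);print('A',delta(np.array([350,0,260]),R));print('B',delta(p+[0,0,100],R))"
```

```text
A [338.9, -462.6, -54.5, -0.001, -0.0, 0.04]
B [653.5, -713.6, 88.8, -0.001, -0.0, 0.04]
```

Units first: shifts go in shares of 20 cm and turns go in shares of pi rad. So -190 mm / 200 = -0.95, -150 mm / 200 = -0.75, 0.04 rad / 3.1416 = 0.0127.

jog_arm(ticks=[{"tx": 0.125,"ty": -0.175,"tz": -0.1},{"tx": 0.265,"ty": -0.36,"tz": -0.175},{"tx": 0.41,"ty": -0.55,"tz": -0.225,"wz": 0.0032},{"tx": 0.55,"ty": -0.75,"tz": -0.26,"wz": 0.0064},{"tx": 0.69,"ty": -0.95,"tz": -0.275,"wz": 0.0127}])

```text
clock: 0.6
eef_pos: [223.6, -312.5, 260.8]
eef_rot: [3.141, -0.0, 0.211]
wrist_force: [0.4, 0.7, 0.8]
finger_gap: 94.3
finger_force: 0.0
```

jog_arm(ticks=[{"tx": 0.14,"ty": -0.19},{"tx": 0.28,"ty": -0.385},{"tx": 0.42,"ty": -0.575},{"tx": 0.56,"ty": -0.77},{"tx": 0.7,"ty": -0.96}])

```text
clock: 1.1
eef_pos: [320.0, -95.2, 260.5]
eef_rot: [3.141, -0.001, 0.211]
wrist_force: [0.6, -0.8, -0.4]
finger_gap: 94.2
finger_force: 0.0
```

```bash
python3 -c "
from h import *
p,R=grasp_pose(GR,GY);print('A',delta(np.array([350,0,260]),R));print('B',delta(p+[0,0,100],R))"
```

```text
A [49.3, -86.8, 0.5, 0.0, -0.001, -0.001]
B [353.5, -350.4, 143.6, 0.0, -0.001, -0.001]
```

In the tool's units: -175 mm / 200 = -0.875, 152 mm / 200 = 0.76.

jog_arm(ticks=[{"tx": 0.12,"ty": -0.21},{"tx": 0.25,"ty": -0.42},{"tx": 0.42,"ty": -0.575},{"tx": 0.59,"ty": -0.725},{"tx": 0.76,"ty": -0.875}])

```text
clock: 1.6
eef_pos: [432.3, 108.0, 260.3]
eef_rot: [3.142, -0.0, 0.213]
wrist_force: [-0.1, -1.0, 0.6]
finger_gap: 94.1
finger_force: 0.0
```

jog_arm(ticks=[{"tx": 0.175,"ty": -0.15},{"tx": 0.35,"ty": -0.3},{"tx": 0.525,"ty": -0.45},{"tx": 0.7,"ty": -0.6},{"tx": 0.875,"ty": -0.75}])

```text
clock: 2.1
eef_pos: [571.9, 291.0, 259.9]
eef_rot: [3.141, 0.001, 0.212]
wrist_force: [-0.1, -0.7, 0.4]
finger_gap: 93.9
finger_force: 0.0
```

```bash
python3 -c "
from h import *
p,R=grasp_pose(GR,GY);print('B',delta(p+[0,0,100],R))"
```

```text
B [26.3, -25.7, 142.9, 0.0, 0.001, -0.0]
```

In the tool's units: 200 mm / 200 = 1, 170 mm / 200 = 0.85.

jog_arm(ticks=[{"tx": 0.065,"ty": -0.065,"tz": 0.2},{"tx": 0.13,"ty": -0.13,"tz": 0.425},{"tx": 0.13,"ty": -0.13,"tz": 0.65},{"tx": 0.13,"ty": -0.13,"tz": 0.85},{"tx": 0.13,"ty": -0.13,"tz": 1}])

```text
clock: 2.6
eef_pos: [590.0, 319.9, 56.9]
eef_rot: [3.141, 0.003, 0.212]
wrist_force: [1.0, 0.4, 0.0]
finger_gap: 94.0
finger_force: 0.0
```

jog_arm(ticks=[{}])

```text
clock: 2.7
eef_pos: [589.0, 319.2, 55.5]
eef_rot: [3.14, 0.008, 0.212]
wrist_force: [0.6, -0.3, -0.2]
finger_gap: 94.2
finger_force: 0.0
```

```bash
python3 - <<'E'
from h import *
p,R=grasp_pose(GR,GY);print(delta(p,R))
a=manip.camera("top")[0];b=manip.camera("side")[0]
cv2.imwrite("pics/g1.png",np.hstack([cv2.resize(a[150:270,160:300],None,fx=2.8,fy=2.8),cv2.resize(b[230:350,190:330],None,fx=2.8,fy=2.8)])[:,:,::-1])
E
```

```text
[3.9, -1.8, 38.4, 0.002, 0.008, -0.0]
```

View pics/g1.png

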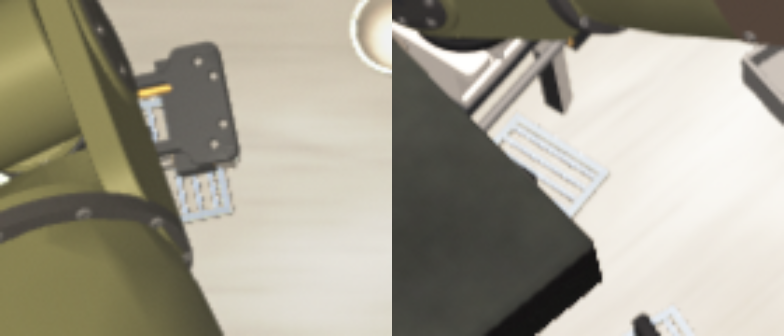

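The gripper hangs over the larger grate with its fingers either side of the fin; the finger shows at (555,80) in the right panel. Going down and closing.

In the tool's units: 38 mm / 200 = 0.19, 36 mm / 200 = 0.18, 0.008 rad / 3.1416 = 0.0025.

jog_arm(ticks=[{"tx": 0.01,"ty": -0.005,"tz": 0.075,"wy": 0.001},{"tx": 0.015,"ty": -0.005,"tz": 0.14,"wy": 0.0019},{"tx": 0.02,"ty": -0.01,"tz": 0.18,"wy": 0.0025},{"tx": 0.02,"ty": -0.01,"tz": 0.19,"wy": 0.0025},{"tx": 0.02,"ty": -0.01,"tz": 0.19,"wy": 0.0025}])

```text
clock: 3.3
eef_pos: [594.6, 323.1, 22.2]
eef_rot: [3.142, -0.008, 0.212]
wrist_force: [-1.3, 0.1, -0.2]
finger_gap: 93.9
finger_force: 0.0
```

```bash
python3 -c "
from h import *
p,R=grasp_pose(GR,GY);print(delta(p,R),manip.read_state()['joints'])"
```

```text
[-2.8, 0.9, 5.2, 0.0, -0.008, -0.0] [ 0.44433557  0.75793098  1.2758662  -0.00206126  1.1004322   1.80418845]
```

In the tool's units: 5 mm / 200 = 0.025, 4 mm / 200 = 0.02, -0.008 rad / 3.1416 = -0.0025.

jog_arm(ticks=[{"tx": -0.01,"ty": 0.005,"tz": 0.02,"wy": -0.0025},{"tx": -0.015,"ty": 0.005,"tz": 0.025,"wy": -0.0025},{"tx": -0.015,"ty": 0.005,"tz": 0.025,"wy": -0.0025}], finger_gap=0, squeeze=8)

```text
clock: 3.6
eef_pos: [591.8, 321.4, 17.4]
eef_rot: [3.142, 0.0, 0.212]
wrist_force: [0.2, 0.4, 0.8]
finger_gap: 73.8
finger_force: 0.0
```

jog_arm(ticks=[{},{},{},{},{}], finger_gap=0, squeeze=8)

```text
clock: 4.1
eef_pos: [592.0, 321.5, 17.5]
eef_rot: [-3.142, -0.0, 0.212]
wrist_force: [0.1, 0.5, -0.1]
finger_gap: 33.7
finger_force: 0.0
```

jog_arm(ticks=[{},{},{},{},{}], finger_gap=0, squeeze=50)

```text
clock: 4.6
eef_pos: [592.0, 321.5, 17.5]
eef_rot: [-3.142, -0.0, 0.212]
wrist_force: [-0.7, 0.5, -0.5]
finger_gap: 11.4
finger_force: 50.0
```

In the tool's units: -120 mm / 200 = -0.6, -100 mm / 200 = -0.5.

jog_arm(ticks=[{"tz": -0.075},{"tz": -0.2},{"tz": -0.35},{"tz": -0.5},{"tz": -0.6}])

```text
clock: 5.1
eef_pos: [592.4, 321.6, 141.1]
eef_rot: [-3.141, -0.003, 0.212]
wrist_force: [-0.3, -0.3, -0.4]
finger_gap: 11.6
finger_force: 50.0
```

```bash
python3 -c "
from h import *
p,R=grasp_pose(tray(25,0,110),TY,0.0);print(delta(p,R))"
```

```text
[-130.1, 230.9, 13.5, -0.001, -0.003, 0.308]
```

In the tool's units: 185 mm / 200 = 0.925, 150 mm / 200 = 0.75, 0.25 rad / 3.1416 = 0.0796.

jog_arm(ticks=[{"tx": -0.1,"ty": 0.175,"wz": 0.0191},{"tx": -0.2,"ty": 0.36,"wz": 0.0382},{"tx": -0.31,"ty": 0.55,"wz": 0.0573},{"tx": -0.42,"ty": 0.75,"wz": 0.0796},{"tx": -0.525,"ty": 0.925,"wz": 0.098}])

```text
clock: 5.6
eef_pos: [527.5, 116.7, 138.5]
eef_rot: [-3.141, -0.001, -0.099]
wrist_force: [1.1, -0.3, -1.5]
finger_gap: 11.9
finger_force: 50.0
```

jog_arm(ticks=[{},{},{}])

```text
clock: 5.9
eef_pos: [528.6, 119.3, 138.0]
eef_rot: [-3.141, -0.001, -0.095]
wrist_force: [-1.0, 0.5, -2.3]
finger_gap: 11.8
finger_force: 50.0
```

```bash
python3 - <<'E'
from h import *
p,R=grasp_pose(tray(30,0,110),TY,0.35);print(delta(p,R))
a,d=manip.camera("top");b=manip.camera("side")[0];np.savez("pics/t2.npz",p=a,d=d,b=b)
cv2.imwrite("pics/g2.png",np.hstack([cv2.resize(a[130:330,240:440],None,fx=2,fy=2),cv2.resize(b[140:340,240:440],None,fx=2,fy=2)])[:,:,::-1])
E
```

```text
[-10.8, 52.0, 12.0, -0.0, 0.349, 0.001]
```

View pics/g2.png

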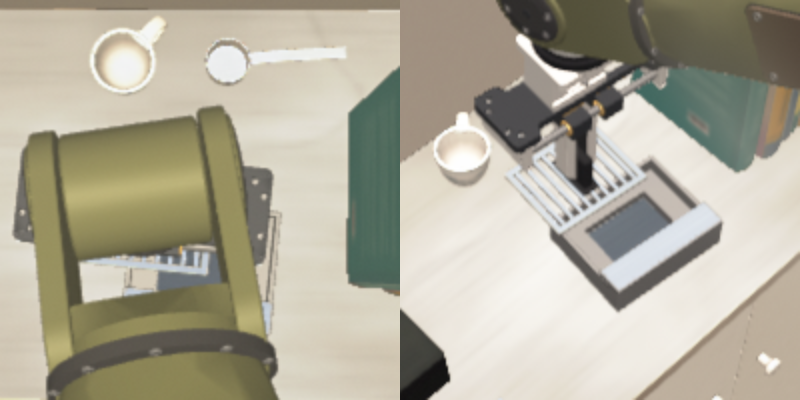

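The grate hangs level from the fin in the fingers. Its corners in the right panel are (505,175), (557,234) and (647,178). The mug and candle are untouched.

```bash
python3 - <<'E'
from h import *
q=(np.array([(105,175),(157,234),(247,178)])+.5)/2-.5+[240,140]
W=plane("side",q,127);s=manip.read_state()
L=Ro.from_euler('z',TY).inv().apply(W-np.r_[s["eef_pos"][:2],0]);print(L.round(1))
# tray in side image: lip outer corners etc. predicted pixels
K,R,c=cam("side")
for w in[tray(-58,70,43),tray(-58,-70,43),tray(58,70,34),tray(58,-70,34),tray(-27,65,43)]:
    x=K@(R@(w-c));print((x[:2]/x[2]).round(1),((x[:2]/x[2]-[240,140])*2+[400,0]).round())
E
```

```text
[[ 40.4  55.5 127. ]
 [-45.6  57.  127. ]
 [-48.1 -51.8 127. ]]
[348.8 284.9] [618. 290.]
[401.3 248.8] [723. 218.]
[313.9 249.2] [548. 218.]
[365.2 216. ] [650. 152.]
[341.1 273.1] [602. 266.]
```

In the tool's units: 52 mm / 200 = 0.26, 50 mm / 200 = 0.25, 0.35 rad / 3.1416 = 0.1114.

jog_arm(ticks=[{"tx": -0.015,"ty": 0.075,"tz": 0.01,"wy": 0.0223},{"tx": -0.03,"ty": 0.14,"tz": 0.025,"wy": 0.0446},{"tx": -0.045,"ty": 0.2,"tz": 0.04,"wy": 0.0668},{"tx": -0.055,"ty": 0.25,"tz": 0.055,"wy": 0.0891},{"tx": -0.06,"ty": 0.26,"tz": 0.06,"wy": 0.1114}])

```text
clock: 6.5
eef_pos: [511.1, 68.0, 125.3]
eef_rot: [3.142, -0.352, -0.095]
wrist_force: [0.4, 0.5, -1.4]
finger_gap: 11.5
finger_force: 50.0
```

jog_arm(ticks=[{},{}])

```text
clock: 6.7
eef_pos: [511.5, 68.5, 125.8]
eef_rot: [-3.142, -0.349, -0.095]
wrist_force: [-0.2, -0.4, -0.7]
finger_gap: 11.5
finger_force: 50.0
```

```bash
python3 - <<'E'
from h import *
for z in(70,36):
    p,R=grasp_pose(tray(28,0,z),TY,0.35);print(delta(p,R))
E
```

```text
[-14.2, -0.2, 37.2, -0.0, 0.001, 0.001]
[-25.8, -0.2, 69.2, -0.0, 0.001, 0.001]
```

In the tool's units: 37 mm / 200 = 0.185, 26 mm / 200 = 0.13.

jog_arm(ticks=[{"tx": -0.025,"tz": 0.06},{"tx": -0.05,"tz": 0.13},{"tx": -0.07,"tz": 0.185},{"tx": -0.07,"tz": 0.185},{"tx": -0.07,"tz": 0.185}])

```text
clock: 7.2
eef_pos: [511.2, 68.1, 86.1]
eef_rot: [3.142, -0.349, -0.096]
wrist_force: [0.0, -0.4, -1.7]
finger_gap: 11.4
finger_force: 50.0
```

```bash
python3 - <<'E'
from h import *
p,R=grasp_pose(tray(28,0,36),TY,0.35);print(delta(p,R))
b,d=manip.camera("side");np.savez("pics/t3.npz",p=b,d=d)
cv2.imwrite("pics/g3.png",cv2.resize(b[170:320,260:440],None,fx=4,fy=4,interpolation=cv2.INTER_CUBIC)[:,:,::-1])
E
```

```text
[-11.9, -0.6, 31.9, 0.0, 0.001, 0.0]
```

View pics/g3.png

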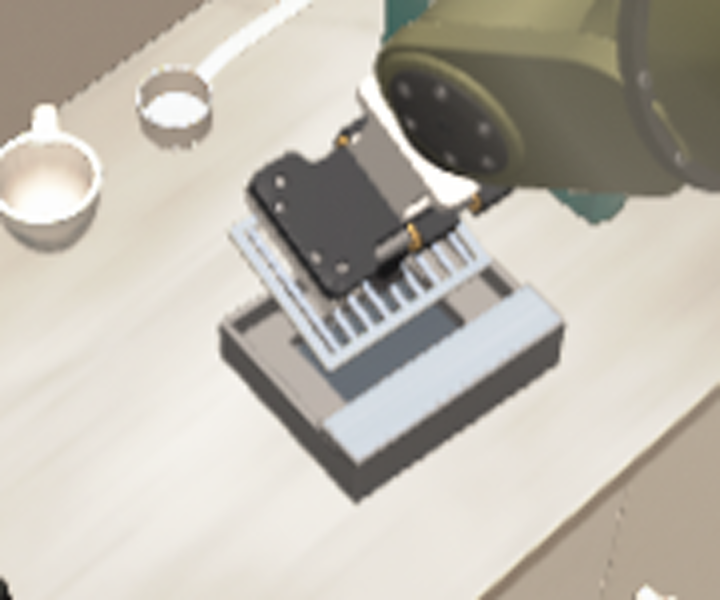

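The tilted grate hangs over the tray. Its low edge runs (330,368)–(490,263) and the lip's free edge (325,422)–(528,288), parallel to it. Checking the offsets.

```bash
python3 - <<'E'
from h import *
f=lambda q,z:Ro.from_euler('z',TY).inv().apply(plane("side",(np.array(q)+.5)/4-.5+[260,170],z)-TR).round(1)
print(f([(330,368),(490,263)],59),f([(325,422),(528,288)],43),f([(325,460),(565,325)],43)); print(f([(232,232)],90))
E
```

```text
[[-14.6  52.8  59. ]
 [-15.4 -52.8  59. ]] [[-30.4  68.4  43. ]
 [-32.  -66.1  43. ]] [[-47.7  82.1  43. ]
 [-61.2 -66.   43. ]]
[[64.9 53.6 90. ]]
```

In the tool's units: 32 mm / 200 = 0.16, 24 mm / 200 = 0.12.

jog_arm(ticks=[{"tx": -0.015,"tz": 0.04},{"tx": -0.03,"tz": 0.08},{"tx": -0.045,"tz": 0.12},{"tx": -0.06,"tz": 0.16},{"tx": -0.06,"tz": 0.16}])

```text
clock: 7.75
eef_pos: [509.8, 67.9, 50.2]
eef_rot: [3.141, -0.348, -0.096]
wrist_force: [0.8, 0.8, -1.0]
finger_gap: 11.6
finger_force: 50.0
```

jog_arm(ticks=[{}])

```text
clock: 7.85
eef_pos: [510.5, 68.0, 51.5]
eef_rot: [3.142, -0.35, -0.096]
wrist_force: [-0.0, -0.6, -1.2]
finger_gap: 11.7
finger_force: 50.0
```

```bash
python3 - <<'E'
from h import *
for x,z in((28,36),(15,36),(6,35)):
    p,R=grasp_pose(tray(x,0,z),TY,0.35);print(x,delta(p,R))
b=manip.camera("side")[0]
cv2.imwrite("pics/g4.png",cv2.resize(b[170:320,260:440],None,fx=4,fy=4,interpolation=cv2.INTER_CUBIC)[:,:,::-1])
E
```

```text
28 [0.5, -0.9, -0.3, 0.0, 0.0, -0.0]
15 [-11.7, -0.9, -4.8, 0.0, 0.0, -0.0]
6 [-20.5, -0.8, -6.9, 0.0, 0.0, -0.0]
```

View pics/g4.png

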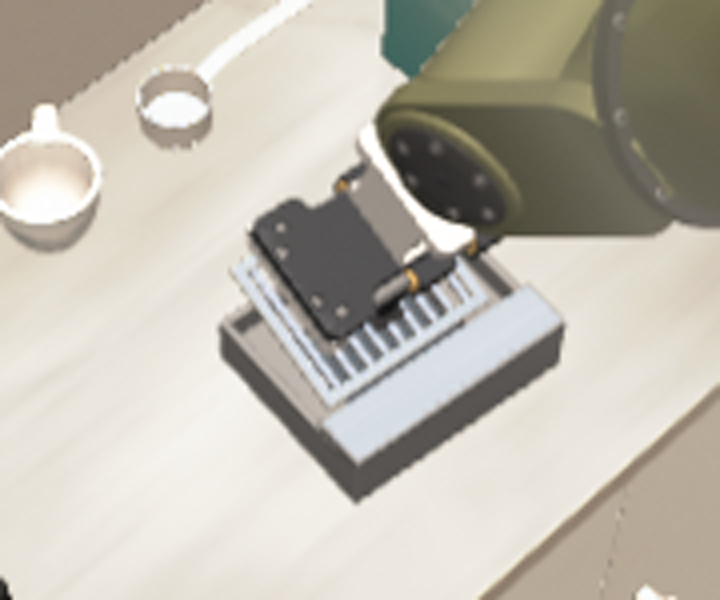

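The low edge, (335,405)–(488,300), is down inside the tray just in front of the lip, and the high edge is above the far wall. Sliding it under the lip.

In the tool's units: -12 mm / 200 = -0.06, -8 mm / 200 = -0.04.

jog_arm(ticks=[{"tx": -0.02,"tz": -0.005},{"tx": -0.04,"ty": -0.005,"tz": -0.015},{"tx": -0.06,"ty": -0.005,"tz": -0.02}])

```text
clock: 8.2
eef_pos: [497.7, 70.3, 51.6]
eef_rot: [-3.142, -0.35, -0.096]
wrist_force: [1.2, -0.3, -1.8]
finger_gap: 11.7
finger_force: 50.0
```

jog_arm(ticks=[{"tx": -0.015,"tz": -0.005},{"tx": -0.03,"tz": -0.01},{"tx": -0.045,"tz": -0.015},{"tx": -0.045,"tz": -0.015}])

```text
clock: 8.6
eef_pos: [488.2, 71.1, 51.1]
eef_rot: [-3.142, -0.35, -0.096]
wrist_force: [0.3, 0.3, -1.7]
finger_gap: 11.8
finger_force: 50.0
```

```bash
python3 - <<'E'
from h import *
for x,z,t in((6,35,.35),(5,30,.25),(4,24,.12),(3,17,0)):
    p,R=grasp_pose(tray(x,0,z),TY,t);print(x,delta(p,R))
E
```

```text
6 [0.8, 0.2, 0.4, 0.0, 0.0, -0.0]
5 [-0.2, 0.2, 4.8, 0.0, -0.1, -0.0]
4 [-1.0, 0.2, 10.5, 0.0, -0.23, -0.0]
3 [-2.4, 0.2, 17.3, 0.0, -0.35, -0.0]
```

In the tool's units: 10.5 mm / 200 = 0.0525, 8 mm / 200 = 0.04, -0.23 rad / 3.1416 = -0.0732.

jog_arm(ticks=[{"tz": 0.015,"wy": -0.0159},{"tz": 0.025,"wy": -0.0318},{"tz": 0.04,"wy": -0.0541},{"tx": -0.005,"tz": 0.0525,"wy": -0.0732},{"tx": -0.005,"tz": 0.0525,"wy": -0.0732}])

```text
clock: 9.1
eef_pos: [492.1, 70.7, 40.7]
eef_rot: [-3.142, -0.12, -0.097]
wrist_force: [-0.5, 0.1, -1.5]
finger_gap: 11.6
finger_force: 50.0
```

jog_arm(ticks=[{"tz": 0.01,"wy": -0.0127},{"tx": -0.0025,"tz": 0.0175,"wy": -0.0255},{"tx": -0.0025,"tz": 0.025,"wy": -0.0382},{"tx": -0.0025,"tz": 0.025,"wy": -0.0382}])

```text
clock: 9.5
eef_pos: [491.6, 70.7, 35.6]
eef_rot: [3.141, -0.001, -0.096]
wrist_force: [-0.3, 0.5, -0.7]
finger_gap: 12.0
finger_force: 50.0
```

```bash
python3 - <<'E'
from h import *
p,R=grasp_pose(tray(3,0,16),TY,0);print(delta(p,R),manip.read_state()["moment"])
b=manip.camera("side")[0]
cv2.imwrite("pics/g5.png",cv2.resize(b[170:320,260:440],None,fx=4,fy=4,interpolation=cv2.INTER_CUBIC)[:,:,::-1])
E
```

```text
[0.3, 0.1, 2.6, 0.0, -0.001, -0.0] [-0.00611318 -0.01391065  0.01050386]
```

View pics/g5.png

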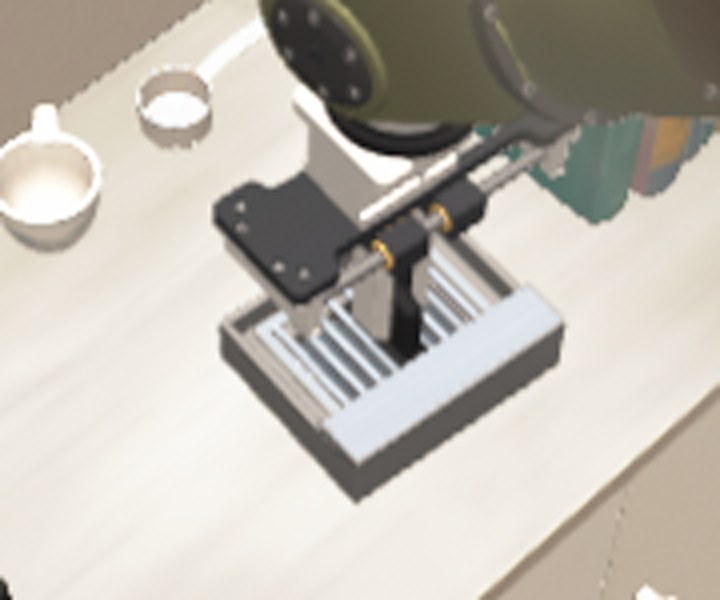

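The grate is level inside the tray with its near edge under the lip and the fin at (405,330) clear of it. Lowering the last 2–3 mm.

In the tool's units: 2.5 mm / 200 = 0.0125, 2 mm / 200 = 0.01.

jog_arm(ticks=[{"tz": 0.005},{"tz": 0.01},{"tz": 0.0125},{"tz": 0.0125}])

```text
clock: 9.95
eef_pos: [491.3, 70.8, 33.4]
eef_rot: [3.142, -0.0, -0.096]
wrist_force: [-0.1, 0.1, -1.4]
finger_gap: 11.6
finger_force: 50.0
```

jog_arm(ticks=[{},{},{},{},{}], finger_gap=36)

```text
clock: 10.45
eef_pos: [491.4, 70.8, 33.4]
eef_rot: [-3.142, -0.0, -0.096]
wrist_force: [-0.2, 1.4, 0.7]
finger_gap: 35.9
finger_force: 0.0
```

In the tool's units: -185 mm / 200 = -0.925, -140 mm / 200 = -0.7.

jog_arm(ticks=[{"tz": -0.075},{"tz": -0.225},{"tz": -0.45},{"tz": -0.7},{"tz": -0.925}])

```text
clock: 10.95
eef_pos: [491.1, 70.8, 220.7]
eef_rot: [-3.141, -0.001, -0.096]
wrist_force: [0.1, -0.1, 0.9]
finger_gap: 36.2
finger_force: 0.0
```

jog_arm(ticks=[{"tx": -0.1,"ty": -0.2},{"tx": -0.2,"ty": -0.4},{"tx": -0.3,"ty": -0.6},{"tx": -0.4,"ty": -0.8},{"tx": -0.5,"ty": -1}])

```text
clock: 11.45
eef_pos: [410.1, 281.0, 218.5]
eef_rot: [-3.141, -0.0, -0.096]
wrist_force: [-0.3, -0.7, -0.5]
finger_gap: 35.9
finger_force: 0.0
```

jog_arm(ticks=[{},{}])

```text
clock: 11.65
eef_pos: [410.7, 280.0, 218.2]
eef_rot: [3.141, 0.0, -0.094]
wrist_force: [0.3, -0.0, 0.0]
finger_gap: 35.9
finger_force: 0.0
```

```bash
python3 - <<'E'
from h import *
a,d=manip.camera("top");b=manip.camera("side")[0];P=cloud("top",d)
np.savez("pics/t6.npz",p=a,d=d)
cv2.imwrite("pics/g6.png",np.hstack([cv2.resize(a[130:330,170:390],None,fx=1.8,fy=1.8),cv2.resize(b[130:330,230:450],None,fx=1.8,fy=1.8)])[:,:,::-1])
for q in[(-20,45),(20,45),(-20,-45),(20,-45),(35,30),(35,-30),(40,0),(-35,0)]:
    w=tray(*q,22);K,R,c=cam("top");x=K@(R@(w-c));u,v=(x[:2]/x[2]).round().astype(int);print(q,P[v-2:v+3,u-2:u+3,2].max().round(1))
E
```

```text
(-20, 45) 23.4
(20, 45) 22.5
(-20, -45) 25.3
(20, -45) 976.2
(35, 30) 21.7
(35, -30) 23.8
(40, 0) 23.2
(-35, 0) 45.1
```

View pics/g6.png

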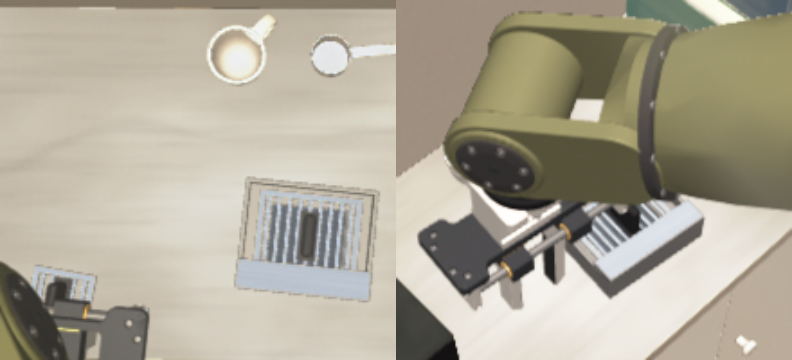

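The grate lies flat in the tray, at px (310,228) in the left panel. Its top is at about 22–25 mm all round, its near edge is under the lip, and it is clear of the walls. The mug and the smaller grate are where they were, and the arm is free of everything.

jog_arm(ticks=[{},{},{},{}])

```text
clock: 12.15
eef_pos: [411.2, 279.2, 218.4]
eef_rot: [-3.142, -0.0, -0.097]
wrist_force: [-0.1, -0.6, 0.6]
finger_gap: 36.4
finger_force: 0.0
```

```bash
python3 -c "
from cell import manip
print(manip.sign_off())"
```

```text
the job is handed in; nothing more can be done
None
```

The larger grate lies flat on the ledge in the drip tray, with one long edge under the lip, and I've let go of it; I moved nothing else, and the job was handed in at about 12 s.

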